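Find the hidden catch of the bobbin case and pop its lid

ROBOT

A 6-joint arm with a two-finger parallel gripper is mounted at the origin on the work surface. World frame = base frame: x ahead of the robot, y to its left, z up, the work surface at z = 0. Lengths are in m, angles in rad, forces in N, time in s.
With the tool pointing down it reaches from about 0.375 to 0.9 m from the base axis. Payload 3.1 kg.
Tool frame: the origin (TCP) lies midway between the tips of the shut fingers; the grasp point (between the pads) lies 19 mm behind it; z points along the fingers, y is the line along which they close (so a half turn about z gives the same grasp; the last joint's range is limited). The gripper opens to 87 mm and grips with 3 to 60 N. Pads are 19 mm wide; open, the fingers measure 117 mm over their backs; the gripper's body (75 mm by 190 mm) begins 51 mm behind the grasp point.
Start: joints at [1.048, 0.527, 1.433, -0, 1.181, -0.178], TCP at [0.211, 0.588, 0.223] pointing down, gripper open.
Joint ranges: [-3.08, 3.08], [-0.75, 2.2], [0.22, 2.44], [-1.43, 4.57], [0, 2.65], [-2.85, 2.85]. Speed limits (rad/s): [2.79, 2.79, 3.14, 3.14, 3.14, 3.14].

INTERFACE

Orientations are given as a unit quaternion [x, y, z, w].
In Python, from rig import status, imaging, order gives the robot as it stands.
- The arm moves only by the tool arm_command, never from a script. Its argument "deltas" is one flat list of numbers, 5 for each row, row after row: the opening, from -1 (shut) to 1 (fully open), so that 0 is half open, then the shift along the tool's x, y, z in m, then the turn about the tool's z in rad. In form: [gripper, tx, ty, tz, roll, gripper, tx, ty, tz, roll, ...]. A call has 1 to 12 rows; each row shifts and turns the commanded pose from where the row before left it, along the tool's axes as they then stand; what a row does not reach is not made up. A row lasts 1/8 s, in which the tool goes at most 62.5 mm and 10.7 degrees, less where a joint would pass 70% of its speed; a pose out of reach is approached as far as the arm can. A call with a gripper value outside its range is refused whole. The fingers move at their own pace and stop on an object; "newtons" is the grip in N (left out, the last holds). Time passes only in rows, so rows that do not move let the fingers close. It gives the time, the measured TCP pose, the force, the opening and the grip force at its end, in the units of the state.
- status.get_obs(): the state, without advancing time (a new reading comes with each control period).
- imaging.camera(name): name is "scene" or "top" or "wrist"; returns (picture, depth): 480x640x3 uint8, red, green, blue; 480x640 float32, m along the optical axis (not along the pixel's ray), 0 where there is no reading.
- imaging.camera_params(name): a dict with "intrinsics" (3x3 intrinsics, pixels), "camera_from_world" (4x4, takes a point from world to camera coordinates). Camera axes: x right, y up, looking along -z (the intrinsics and any distortion apply to the point x, -y, -z); pixel columns grow to the right and rows downward; lengths in m; the calibration is good to about 2 mm. A picture is of the moment at which its call begins: read the wrist's pose just before it. camera_params takes no time and is no camera call; for the wrist camera it gives the pose at the moment of the call.
- order.hand_in(): hands the job in; it is judged then, once.
The state is a dict: "time": time; "q": joint angles; "joint_velocities": joint speeds; "joint_torque": joint torques, N m; "position": TCP position; "tool_rot": TCP orientation; "ft_force": force on the tool from outside, world axes, zero at the start; "moment": the same for the moment, N m; "grip_width": finger opening in m; "grip_force": force on a finger pad.
Only numpy, scipy, OpenCV 4.12 (cv2) and the standard library are available. Lean on these libraries where they do the work, as an engineer would, in place of code of your own. Each camera call takes 0.05 s, during which the arm holds its last target. There are 200 camera calls.

TASK

One of the four identical flush plates in the strip on top of the grey bobbin case is the hidden push catch of its lid; the other three are fixed blanks. Feel along the strip gently with the fingertips to find the plate that gives, and press that one all the way in so that the lid pops fully open and stays open, then take the hand clear of everything. Do not touch the lid itself, grasp nothing, and leave the things standing around and on the case where they are.

Things in the scene. Friction and masses are not known exactly. Their poses are not given: they have to be found in the camera images.
- case: The grey painted bobbin case, fixed to the table: 200 mm (its x) by 380 mm (its y) by 60 mm high, with a flat top. Origin at the centre of its underside, z up. The plate strip lies along its -x side, which faces the robot; the lid lies along its +x side.
- strip (a point): Middle of the plate strip, on the case's top (60 mm above the table), 57 mm to -x of the case's middle; axes as the case's. Four bare-metal plates, 56 x 56 mm, all alike and flush with the top, lie in a row along y, centres at y = -94.5, -31.5, 31.5 and 94.5 mm from here, with 5 mm ribs between. A fingertip must be wholly inside a plate's outline to push it in; closed fingers fit.
- catch (a joint): How far the catch plate is pushed in, m: 0 flush, 0.006 fully in. Which of the four plates it is changes from run to run and cannot be seen. It sinks under about 4 to 6 N and then stops; the blanks are rigid. No return spring: it stays where it is left. It drives the lid. Presses up to 45 N do no harm.
- lid: Flat white plastic lid, 84 mm (x) by 240 mm (y) by 5 mm, flush with the top when shut. Origin mid hinge line, on its upper face, 85 mm to +x of the case's middle; the lid extends from there to -x, its free edge 30 mm from the plates' edge. It tilts 0.1 rad per mm of press, to 0.6 rad fully open (free edge 47 mm up), and stays. Not to be touched.
- cone: A thread cone, 62 mm across the foot, 110 mm tall, on the table off the +y end of the case; origin at the centre of its foot, z up. Leave alone.
- jar: A lidded jar, 60 mm across, 85 mm tall, on the table off the -y end of the case; origin at the centre of its foot, z up. Leave alone.
- spool: A small thread spool, 30 mm across, 38 mm tall, standing on the bare +y end of the case's top; origin at the centre of its foot, z up. Leave alone.
- weight: A round steel pattern weight, 56 mm across, 26 mm tall, on the table between the case and the robot; origin at the centre of its foot, z up. Leave alone.

How it is judged:
By the outcome, as a careful person would: the job done as asked, in the order asked, and still so for the second after the job is handed in, with the robot touching nothing.
It also fails if it takes over 45 s, if anything falls off the work surface, if the arm or the gripper's body presses on something with over 40 N, if the wrist force passes 120 N, or if a joint passes its speed limit or range.

## Working session

There is one attempt and no reset: what is moved stays moved. The work goes in short steps, Python scripts to look and compute and a tool call to move; the robot and the scene stay as the last step left them, time stands still between calls to the robot, and variables do not carry over. Pictures are saved under pics/ and viewed, at most 10 in all, crops included, and the job is handed in when it is done.

Besides the shell and the picture viewer there is one more tool, called after "Emit:" as name(argument=value, ...), one argument or row to a line, values as JSON. arm_command: Moves the arm, as the interface text tells. Its arguments: {"type":"object","properties":{"deltas":{"type":"array"},"newtons":{"type":"number"}},"required":["deltas"]}

```bash
mkdir -p pics; python3 - <<'E'
from rig import status, imaging
import cv2,numpy as np
o=status.get_obs();print(o)
for n in("top","scene"):
    p,d=imaging.camera(n);cv2.imwrite(f"pics/{n}.png",p[:,:,::-1]);np.savez(f"{n}.npz",p=p,d=d,**imaging.camera_params(n))
    print(imaging.camera_params(n))
E
```

```text
{'time': 0.0, 'q': array([ 1.04751344e+00,  5.28500025e-01,  1.43390461e+00, -1.51035221e-05,
        1.18139461e+00, -1.78523068e-01]), 'joint_velocities': array([ 4.45282039e-05,  1.41448874e-03, -1.39721152e-03, -3.99196235e-04,
       -1.82696875e-03,  4.75175175e-04]), 'joint_torque': array([-1.69538256e-03, -4.40046501e+01, -1.76589614e+01,  6.31876267e-02,
        5.82797604e-02, -1.48864947e-04]), 'position': array([0.21084727, 0.58757775, 0.22155011]), 'tool_rot': array([ 1.71524536e-01,  9.85179231e-01, -1.03846551e-03, -3.72696115e-04]), 'ft_force': array([ 0.14201512, -0.16265187, -0.13111921]), 'moment': array([ 0.02678438,  0.03731835, -0.0109417 ]), 'grip_force': 0.0, 'grip_width': 0.08718867844944933}
{'intrinsics': array([[549.20871433,   0.        , 326.79296547],
       [  0.        , 549.20871433, 242.98162612],
       [  0.        ,   0.        ,   1.        ]]), 'camera_from_world': array([[ 4.96435005e-03, -9.99986755e-01,  1.35868145e-03,
         3.10874013e-02],
       [ 9.81392395e-01,  5.13283456e-03,  1.91944315e-01,
        -5.56232086e-01],
       [-1.91948747e-01,  3.80520876e-04,  9.81404878e-01,
        -1.09320195e+00],
       [ 0.00000000e+00,  0.00000000e+00,  0.00000000e+00,
         1.00000000e+00]])}
{'intrinsics': array([[477.75914486,   0.        , 318.14364072],
       [  0.        , 477.75914486, 240.18940045],
       [  0.        ,   0.        ,   1.        ]]), 'camera_from_world': array([[-5.61698593e-01,  8.27341435e-01,  9.16629874e-04,
         2.96090614e-01],
       [-4.81366403e-01, -3.27709935e-01,  8.12953002e-01,
         2.37737188e-01],
       [ 6.72890092e-01,  4.56193323e-01,  5.82328580e-01,
        -1.28837218e+00],
       [ 0.00000000e+00,  0.00000000e+00,  0.00000000e+00,
         1.00000000e+00]])}
```

View pics/top.png

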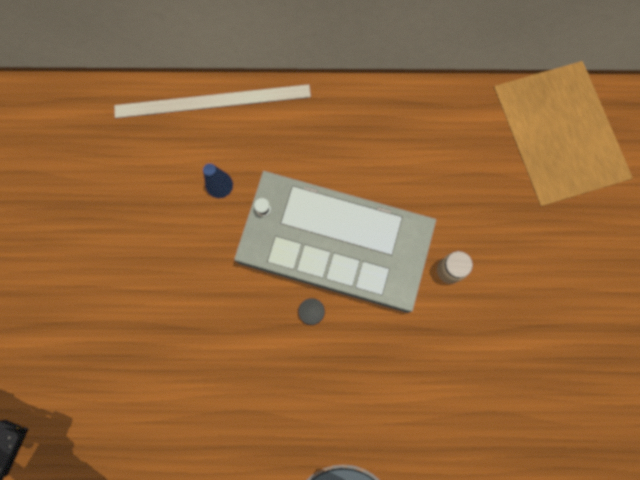

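View pics/scene.png

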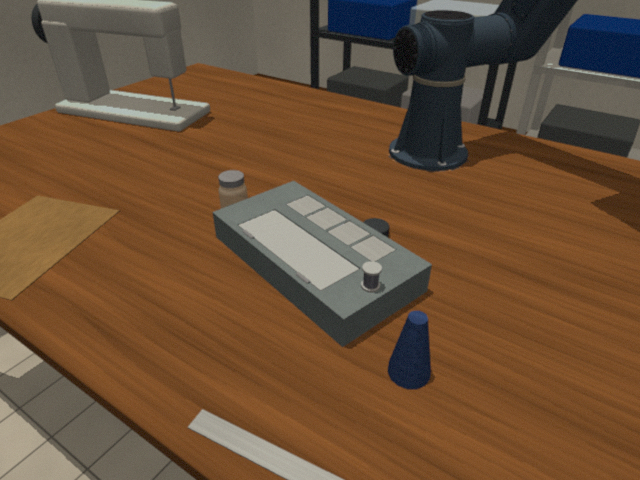

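The top view shows the plates at about (285,252), (314,261), (343,270), (373,278), with the lid around (341,220). The spool is at (262,207), the weight at (311,312), the cone at (218,182) and the jar at (457,266). The scene view agrees. Next I fit the case pose from both views.

```bash
cat > h.py <<'E'
import numpy as np
def ray(c,u,v):
    K,T=c["intrinsics"],c["camera_from_world"];R=T[:3,:3]
    x=np.linalg.solve(K,[u,v,1]);return -R.T@T[:3,3],R.T@(x*[1,-1,-1])
def onz(c,u,v,z):
    o,d=ray(c,u,v);return o+d*(z-o[2])/d[2]
def proj(c,P):
    q=c["camera_from_world"]@np.r_[P,1];k=c["intrinsics"]@(q[:3]*[1,-1,-1]);return k[:2]/k[2]
E
python3 - <<'E'
from h import *
import cv2
from scipy.optimize import least_squares
C={n:np.load(n+".npz") for n in("top","scene")}
def cents(n,box,thr):
    p=C[n]["p"];g=p.min(2).astype(np.uint8);x0,y0,x1,y1=box
    m=np.zeros_like(g);m[y0:y1,x0:x1]=(g[y0:y1,x0:x1]>thr)
    k,l,s,c=cv2.connectedComponentsWithStats(m,connectivity=4);return [(s[i,4],c[i].round(1)) for i in range(1,k) if s[i,4]>80]
for n,b in(("top",(235,170,440,315)),("scene",(212,180,432,345))):
    for t in(130,150,170):print(n,t,cents(n,b,t))
d=C["top"]["d"]
for n,uv in dict(p0=(285,252),p3=(373,278),lid=(341,220),case=(400,262),spool=(262,206),weight=(311,312),jar=(459,264),cone=(209,169)).items():
    K,T=C["top"]["intrinsics"],C["top"]["camera_from_world"];z=d[uv[1],uv[0]]
    x=np.linalg.solve(K,[*uv,1])*z*[1,-1,-1];print(n,(T[:3,:3].T@(x-T[:3,3])).round(3))
E
```

```text
top 130 [(np.int32(16660), array([336.7, 240.4]))]
top 150 [(np.int32(4565), array([341.8, 219.9])), (np.int32(210), array([262.1, 204.5])), (np.int32(752), array([284.2, 252.6])), (np.int32(770), array([313.4, 260.9])), (np.int32(2179), array([368.7, 278.6]))]
top 170 [(np.int32(4324), array([341.7, 220. ])), (np.int32(157), array([261.5, 204.4])), (np.int32(654), array([284.2, 252.6])), (np.int32(672), array([313.3, 260.9])), (np.int32(690), array([342.6, 269.3])), (np.int32(709), array([372. , 277.8]))]
scene 130 [(np.int32(394), array([305.2, 205.1])), (np.int32(446), array([325.8, 218.2])), (np.int32(3840), array([298.8, 249.1])), (np.int32(512), array([348.2, 232.7])), (np.int32(777), array([372.4, 253. ]))]
scene 150 [(np.int32(146), array([302.2, 206. ])), (np.int32(3711), array([298.9, 249. ])), (np.int32(113), array([320. , 218.6])), (np.int32(124), array([339.3, 232.3])), (np.int32(343), array([369.3, 258.7]))]
scene 170 []
p0 [0.536 0.12  0.058]
p3 [ 0.482 -0.061  0.062]
lid [0.604 0.004 0.059]
case [ 0.516 -0.117  0.059]
spool [0.624 0.166 0.096]
weight [0.414 0.066 0.028]
jar [ 0.509 -0.233  0.083]
cone [0.698 0.275 0.108]
```

```bash
python3 - <<'E'
from h import *
C={n:np.load(n+".npz") for n in("top","scene")}
T=[(284.2,252.6),(313.3,260.9),(342.6,269.3),(372,277.8)];S=[None,(348.2,232.7),(325.8,218.2),(305.2,205.1)]
P=[]
for t,s in zip(T,S):
    P.append(onz(C["top"],*t,.06))
    if s:
        a,d=ray(C["top"],*t);b,e=ray(C["scene"],*s);k=np.linalg.lstsq(np.c_[d,-e],b-a,rcond=None)[0]
        print("tri",(a+k[0]*d).round(4),(b+k[1]*e).round(4))
P=np.array(P);print(P.round(4),np.linalg.norm(np.diff(P,axis=0),axis=1))
v=P[0]-P[3];ey=v/np.linalg.norm(v);yaw=np.arctan2(-ey[0],ey[1]);ex=np.array([ey[1],-ey[0],0]);c=P.mean(0)
print("yaw",yaw,"strip",c,"lid free edge dist",[(np.dot(onz(C["top"],341.7,220,.06)-c,w)) for w in(ex,ey)])
# tool x axis at start
from rig import status
from scipy.spatial.transform import Rotation as R
o=status.get_obs();M=R.from_quat(o["tool_rot"]).as_matrix();print(M.round(3),o["position"])
for n,t in(("p3",P[3]),("p0",P[0]),("c",c)):print(n,(M.T@(t-o["position"])).round(4))
E
```

```text
tri [0.5177 0.0617 0.0558] [0.5182 0.0608 0.0559]
tri [0.5004 0.001  0.0561] [ 0.501  -0.      0.0562]
tri [ 0.4831 -0.0595  0.0559] [ 0.4839 -0.0608  0.0561]
[[ 0.5341  0.122   0.06  ]
 [ 0.517   0.0616  0.06  ]
 [ 0.4998  0.0011  0.06  ]
 [ 0.4826 -0.0592  0.06  ]] [0.06276801 0.06286149 0.06275073]
yaw -0.277280334316851 strip [0.50838909 0.03137227 0.06      ] lid free edge dist [np.float64(0.09981102354370909), np.float64(-0.0011473770893834856)]
[[-0.941  0.338 -0.001]
 [ 0.338  0.941 -0.002]
 [ 0.    -0.002 -1.   ]] [0.21089329 0.58764399 0.22166982]
p3 [-0.4744 -0.5166  0.1625]
p0 [-0.4617 -0.3287  0.1621]
c [-0.4681 -0.4226  0.1623]
```

Emit:
arm_command(
  deltas=[-1,0,0,0,-0.068,-1,-0.04,-0.0327,0.008,0,-1,-0.04,-0.0327,0.008,0,-1,-0.04,-0.0327,0.008,0,-1,-0.04,-0.0327,0.008,0,-1,-0.04,-0.0327,0.008,0,-1,-0.04,-0.0327,0.008,0,-1,-0.04,-0.0327,0.008,0,-1,-0.04,-0.0327,0.008,0,-1,-0.04,-0.0327,0.008,0,-1,-0.04,-0.0327,0.008,0,-1,-0.04,-0.0327,0.008,0],
  newtons=10,
)

```text
time: 1.6
position: [0.5368, 0.1204, 0.134]
tool_rot: [0.138, 0.99, 0.0, -0.0]
ft_force: [0.6, 0.9, 0.2]
grip_width: 0.0005
grip_force: 0.0
```

Emit:
arm_command(
  deltas=[-1,0,0,0.02,0,-1,0,0,0,0],
)

```text
time: 1.85
position: [0.5347, 0.1212, 0.1129]
tool_rot: [0.139, 0.99, -0.0, -0.002]
ft_force: [0.3, -1.1, 0.4]
grip_width: 0.0005
grip_force: 0.0
```

```bash
cat >> h.py <<'E'
from scipy.spatial.transform import Rotation as R
PL=np.array([[.5341,.122,.06],[.517,.0616,.06],[.4998,.0011,.06],[.4826,-.0592,.06]])
def rel():
    from rig import status
    o=status.get_obs();M=R.from_quat(o["tool_rot"]).as_matrix();y=M[:,1]
    print(o["time"],o["position"].round(4),"yaw",np.arctan2(-y[0],y[1]).round(4),"F",o["ft_force"].round(2),"w",o["grip_width"]);print((( PL-o["position"])@M).round(4))
E
python3 - <<'E'
from h import *
rel()
from rig import imaging
import cv2
p,d=imaging.camera("top");cv2.imwrite("pics/t2.png",cv2.resize(p[150:330,200:440,::-1],None,fx=3,fy=3))
E
```

```text
1.85 [0.5347 0.1212 0.1129] yaw -0.2783 F [ 0.33 -1.06  0.37] w 0.0005151382411256535
[[ 0.0006  0.0006  0.0529]
 [ 0.0004 -0.0621  0.053 ]
 [ 0.0004 -0.125   0.0531]
 [ 0.0003 -0.1877  0.0532]]
```

View pics/t2.png

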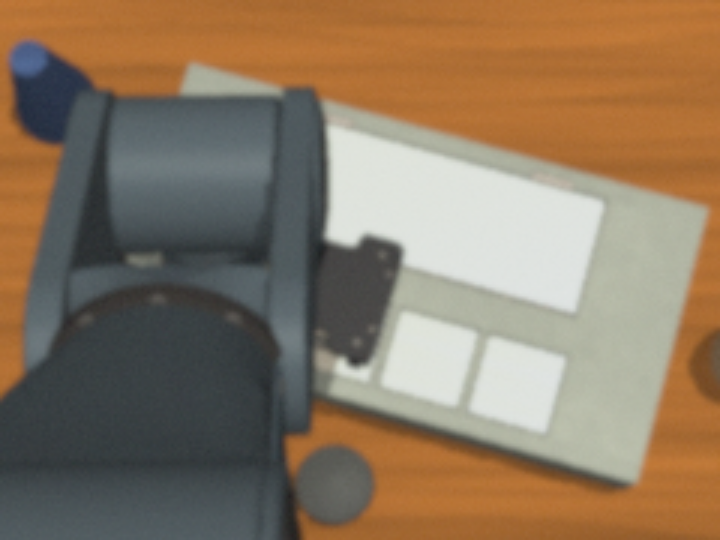

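The crop shows the gripper above the +y plate at about (340,330). It is aligned with the strip and everything else is clear. Descending onto plate 1.

Emit:
arm_command(
  deltas=[-1,0,0,0.015,0,-1,0,0,0.015,0,-1,0,0,0.015,0,-1,0,0,0,0],
)

```text
time: 2.4
position: [0.5349, 0.1222, 0.0679]
tool_rot: [0.138, 0.99, -0.0, -0.002]
ft_force: [-0.2, -0.1, -0.1]
grip_width: 0.0005
grip_force: 0.0
```

Emit:
arm_command(
  deltas=[-1,0,0,0.003,0,-1,0,0,0.003,0,-1,0,0,0,0],
)

```text
time: 2.78
position: [0.5362, 0.1219, 0.0636]
tool_rot: [0.138, 0.99, 0.0, 0.0]
ft_force: [0.3, 0.7, -0.2]
grip_width: 0.0005
grip_force: 0.0
```

Emit:
arm_command(
  deltas=[-1,0,0,0.001,0,-1,0,0,0.001,0,-1,0,0,0,0],
)

```text
time: 3.15
position: [0.5362, 0.1219, 0.0616]
tool_rot: [0.138, 0.99, -0.0, 0.0]
ft_force: [0.7, -0.9, -0.3]
grip_width: 0.0001
grip_force: 0.0
```

Emit:
arm_command(
  deltas=[-1,0,0,0.001,0,-1,0,0,0.001,0,-1,0,0,0,0],
)

```text
time: 3.52
position: [0.5363, 0.122, 0.0604]
tool_rot: [0.138, 0.99, 0.0, 0.0]
ft_force: [-1.5, -0.3, 7.2]
grip_width: 0.0007
grip_force: 3.3
```

Emit:
arm_command(
  deltas=[-1,0,0,0.001,0,-1,0,0,0,0],
)

```text
time: 3.78
position: [0.5363, 0.1219, 0.0604]
tool_rot: [0.138, 0.99, -0.0, 0.0]
ft_force: [-2.4, -1.0, 13.0]
grip_width: 0.0007
grip_force: 6.6
```

Plate 1 is rigid at 13 N, with its surface at z ≈ 0.0604. Moving to the next plate.

Emit:
arm_command(
  deltas=[-1,0,0,-0.01,0,-1,0,-0.021,0,0,-1,0,-0.021,0,0,-1,0,-0.021,0,0,-1,0,0,0,0,-1,0,0,0.006,0,-1,0,0,0,0],
)

```text
time: 4.65
position: [0.5188, 0.0621, 0.062]
tool_rot: [0.138, 0.99, 0.0, -0.0]
ft_force: [-0.1, -1.0, 0.4]
grip_width: 0.0003
grip_force: 0.0
```

Emit:
arm_command(
  deltas=[-1,0,0,0.001,0,-1,0,0,0.001,0,-1,0,0,0.001,0,-1,0,0,0,0],
)

```text
time: 5.15
position: [0.5191, 0.0616, 0.0597]
tool_rot: [0.138, 0.99, 0.0, 0.0]
ft_force: [0.4, 0.6, 2.4]
grip_width: 0.0007
grip_force: 0.7
```

Emit:
arm_command(
  deltas=[-1,0,0,0.001,0,-1,0,0,0,0],
)

```text
time: 5.4
position: [0.519, 0.0616, 0.0586]
tool_rot: [0.138, 0.99, 0.0, 0.0]
ft_force: [-0.5, 2.6, 2.6]
grip_width: 0.0007
grip_force: 1.4
```

```bash
python3 -c "
from h import *
rel()"
```

```text
5.4 [0.519  0.0616 0.0586] yaw -0.2771 F [-0.49  2.55  2.62] w 0.0007426164304131443
[[ 0.002   0.0623 -0.0013]
 [ 0.002  -0.0005 -0.0014]
 [ 0.002  -0.0634 -0.0014]
 [ 0.002  -0.1261 -0.0014]]
```

Plate 2 gives, so I press it to its stop.

Emit:
arm_command(
  deltas=[-1,0,0,0.001,0,-1,0,0,0.001,0,-1,0,0,0.001,0,-1,0,0,0.001,0,-1,0,0,0,0],
)

```text
time: 6.02
position: [0.5191, 0.0612, 0.0544]
tool_rot: [0.138, 0.99, -0.0, 0.0]
ft_force: [0.7, 1.9, 2.2]
grip_width: 0.0003
grip_force: 1.4
```

Emit:
arm_command(
  deltas=[-1,0,0,0.001,0,-1,0,0,0.001,0,-1,0,0,0,0],
)

```text
time: 6.4
position: [0.5191, 0.0612, 0.0543]
tool_rot: [0.138, 0.99, -0.0, 0.0]
ft_force: [-2.7, 2.6, 17.6]
grip_width: 0.0003
grip_force: 8.7
```

Emit:
arm_command(
  deltas=[-1,0,0,0.001,0,-1,0,0,0,0],
)

```text
time: 6.65
position: [0.5191, 0.0612, 0.0542]
tool_rot: [0.138, 0.99, -0.0, 0.001]
ft_force: [-4.4, 3.6, 24.4]
grip_width: 0.0004
grip_force: 12.4
```

Emit:
arm_command(
  deltas=[-1,0,0,-0.01,0,-1,0,0,-0.02,0,-1,0,0,-0.04,0,-1,0,0,-0.04,0,-1,0,0,-0.04,0,-1,0.03,0.03,-0.02,0,-1,0.03,0.04,0,0,-1,0.03,0.045,0,0,-1,0.03,0.045,0,0,-1,0.03,0.045,0,0,-1,0,0.03,0,0,-1,0,0,0,0],
)

```text
time: 8.15
position: [0.4392, 0.3296, 0.221]
tool_rot: [0.136, 0.991, -0.0, 0.0]
ft_force: [-1.1, -0.5, 0.4]
grip_width: 0.0002
grip_force: 0.0
```

```bash
python3 - <<'E'
from h import *
rel()
from rig import imaging
import cv2
p,d=imaging.camera("scene");cv2.imwrite("pics/s3.png",p[:,:,::-1])
a=np.load("scene.npz")
C=imaging.camera_params("scene")
ex=np.array([np.cos(-.2773),np.sin(-.2773),0]);ey=np.array([-ex[1],ex[0],0])
L=PL.mean(0)+ex*142
L=PL.mean(0)+ex*.142
for t in(0,.5,.55,.6):print(t,[proj(C,L-ex*.084*np.cos(t)+ey*s*.12+[0,0,.084*np.sin(t)]).round(0) for s in(-1,1)])
p,d=imaging.camera("top");cv2.imwrite("pics/t3.png",p[:,:,::-1])
K,T=imaging.camera_params("top").values()
v,u=np.mgrid[195:250,285:402];z=d[195:250,285:402]
X=np.stack([(u-K[0,2])/K[0,0]*z,-(v-K[1,2])/K[1,1]*z,-z],-1)
W=(X-T[:3,3])@T[:3,:3]-L;a=-W@ex;b=W@ey
m=(a>.01)&(a<.066)&(abs(b)<.1);f=np.polyfit(a[m],W[m][:,2],1);print("tilt",np.arctan(f[0]),f)
E
```

```text
8.15 [0.4392 0.3296 0.221 ] yaw -0.2737 F [-1.13 -0.51  0.44] w 0.00018246338850214225
[[-0.1474 -0.1741  0.1612]
 [-0.1472 -0.2369  0.1613]
 [-0.147  -0.2998  0.1613]
 [-0.1467 -0.3625  0.1614]]
0 [array([275., 208.]), array([360., 267.])]
0.5 [array([270., 192.]), array([356., 249.])]
0.55 [array([269., 191.]), array([356., 248.])]
0.6 [array([267., 189.]), array([355., 247.])]
tilt -0.39862518786559126 [-0.42117359  0.02738529]
```

View pics/s3.png

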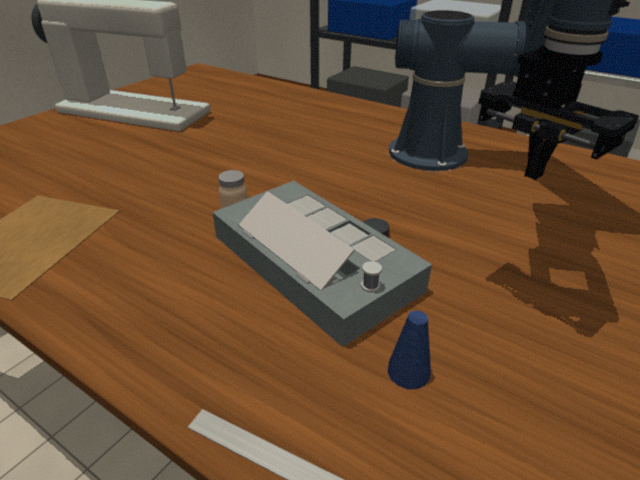

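The lid stands open, with its raised free edge running from about (267,194) to (355,248), and the other things look unmoved. My depth fit gave the wrong sign, so I check it once.

```bash
python3 - <<'E'
from h import *
from rig import imaging
C=imaging.camera_params("top");p,d=imaging.camera("top");K,T=C["intrinsics"],C["camera_from_world"]
ex=np.array([np.cos(-.2773),np.sin(-.2773),0]);ey=np.array([-ex[1],ex[0],0]);L=PL.mean(0)+ex*.142
v,u=np.mgrid[0:480,0:640]
X=np.stack([(u-K[0,2])/K[0,0]*d,-(v-K[1,2])/K[1,1]*d,-d],-1);W=(X-T[:3,3])@T[:3,:3]-L;a=-W@ex;b=W@ey
for lo in np.arange(-.02,.12,.01):
    m=(a>lo)&(a<lo+.01)&(abs(b)<.09);print(lo.round(3),m.sum(),np.median(W[m][:,2]).round(4))
q0=np.load("top.npz")["p"].astype(int);df=abs(p.astype(int)-q0).max(2)
for n,P in dict(weight=(.414,.066,.026),jar=(.509,-.233,.083),cone=(.698,.275,.108),spool=(.624,.166,.096)).items():
    x,y=proj(C,np.array(P)).astype(int);print(n,df[y-14:y+15,x-14:x+15].mean())
E
```

```text
-0.02 252 -0.0011
-0.01 371 -0.0006
0.0 323 0.0037
0.01 324 0.0104
0.02 341 0.0175
0.03 343 0.0243
0.04 389 0.0304
0.05 666 0.0342
0.06 776 0.0395
0.07 224 -0.045
0.08 224 -0.0008
0.09 400 -0.0006
0.1 441 -0.001
0.11 405 -0.002
weight 7.797859690844233
jar 12.104637336504162
cone 9.174791914387633
spool 11.50178359096314
```

View pics/t3.png

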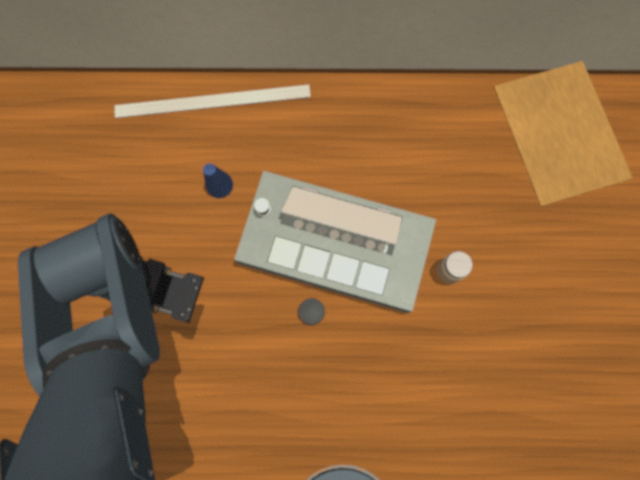

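The lid slope is about 0.68, which is a tilt of 0.6 rad, so it is fully open. The earlier fit was contaminated by the open interior. The top view shows everything in place and the hand clear at (175,290).

```bash
python3 -c "
from rig import order
print(order.hand_in())"
```

```text
the job is handed in; nothing more can be done
None
```

The second plate from the +y end was the catch: I pressed it to its stop, the lid is fully open (about 0.6 rad), the hand is clear, nothing else looks moved, and the job is handed in.

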